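# Put the wheel-nut socket set back in its caddy

## Task

Put the four tall impact sockets with the red, yellow, green and blue sleeves back in the grey caddy, each standing upright, mouth up, on the floor of the well of its own colour. The white-sleeved socket and the stubby red one belong to other sets: leave them standing where they are.

Things in the scene. Friction and masses are not known exactly. Their poses are not given: they have to be found in the camera images.
- red_socket: Tall impact socket with a red plastic sleeve, to be put away: a round upright cylinder 60 mm high, sleeve 34 mm across from 8 to 56 mm up, dark steel ends 27 mm across, dark hexagonal mouth on top; 0.22 kg. It stands loose on the worktop. Origin: centre of its underside; z points up out of the mouth; it is round, so its yaw does not matter.
- yellow_socket: Tall impact socket with a yellow plastic sleeve, to be put away: a round upright cylinder 60 mm high, sleeve 34 mm across from 8 to 56 mm up, dark steel ends 27 mm across, dark hexagonal mouth on top; 0.22 kg. It stands loose on the worktop. Origin: centre of its underside; z points up out of the mouth; it is round, so its yaw does not matter.
- green_socket: Tall impact socket with a green plastic sleeve, to be put away: a round upright cylinder 60 mm high, sleeve 34 mm across from 8 to 56 mm up, dark steel ends 27 mm across, dark hexagonal mouth on top; 0.22 kg. It stands loose on the worktop. Origin: centre of its underside; z points up out of the mouth; it is round, so its yaw does not matter.
- blue_socket: Tall impact socket with a blue plastic sleeve, to be put away: a round upright cylinder 60 mm high, sleeve 34 mm across from 8 to 56 mm up, dark steel ends 27 mm across, dark hexagonal mouth on top; 0.22 kg. It stands loose on the worktop. Origin: centre of its underside; z points up out of the mouth; it is round, so its yaw does not matter.
- white_socket: Look-alike that stays where it is: a tall impact socket of the same shape and size (60 mm high, 34 mm across) but with a white sleeve; loose. Origin: centre of its underside, z up.
- stubby_socket: Look-alike that stays where it is: a stubby impact socket with a red sleeve, only 30 mm high (half as high as the others), 34 mm across; loose. Origin: centre of its underside, z up.
- red_well: The red well: round cup, 50 mm wide inside, 56 mm outside; floor 3 mm, rim 17 mm above its origin (centre of its underside, 5 mm above the worktop). Fixed in the grey caddy, a tray 70 x 250 mm (280 with end lugs), walls 9 mm high, fixed to the worktop; its four wells stand in a row 60 mm apart, in changing order. z up, y along the row, x across.
- yellow_well: The yellow well: round cup, 50 mm wide inside, 56 mm outside; floor 3 mm, rim 17 mm above its origin (centre of its underside, 5 mm above the worktop). Fixed in the grey caddy, a tray 70 x 250 mm (280 with end lugs), walls 9 mm high, fixed to the worktop; its four wells stand in a row 60 mm apart, in changing order. z up, y along the row, x across.
- green_well: The green well: round cup, 50 mm wide inside, 56 mm outside; floor 3 mm, rim 17 mm above its origin (centre of its underside, 5 mm above the worktop). Fixed in the grey caddy, a tray 70 x 250 mm (280 with end lugs), walls 9 mm high, fixed to the worktop; its four wells stand in a row 60 mm apart, in changing order. z up, y along the row, x across.
- blue_well: The blue well: round cup, 50 mm wide inside, 56 mm outside; floor 3 mm, rim 17 mm above its origin (centre of its underside, 5 mm above the worktop). Fixed in the grey caddy, a tray 70 x 250 mm (280 with end lugs), walls 9 mm high, fixed to the worktop; its four wells stand in a row 60 mm apart, in changing order. z up, y along the row, x across.
There are look-alikes about, which are no part of the job. What is shaped like the green_socket but orange is not meant.

How it is judged:
At the end, for the whole second after the job is handed in: Each tall coloured socket stands upright (0.12 rad), mouth up, at rest on the floor of its own colour's well (centre within 12 mm, foot within 4 mm of the floor); the white and the stubby socket still stand within 20 mm of their places; all let go (horizontal distance between red_socket and red_well below 0.012 m and z of red_socket in the frame of red_well between -0.001 and 0.007 m and angle between each of red_socket, yellow_socket, green_socket, blue_socket, white_socket, stubby_socket's own z axis and vertical below 0.12 rad and linear speed of each of red_socket, yellow_socket, green_socket, blue_socket, white_socket, stubby_socket below 0.02 m/s and angular speed of each of red_socket, yellow_socket, green_socket, blue_socket below 0.2 rad/s and horizontal distance between yellow_socket and yellow_well below 0.012 m and z of yellow_socket in the frame of yellow_well between -0.001 and 0.007 m and horizontal distance between green_socket and green_well below 0.012 m and z of green_socket in the frame of green_well between -0.001 and 0.007 m and horizontal distance between blue_socket and blue_well below 0.012 m and z of blue_socket in the frame of blue_well between -0.001 and 0.007 m and distance of each of white_socket, stubby_socket from where it was at the start of the episode below 0.02 m); the robot touches nothing.
It fails at once if the white-sleeved socket is shifted by more than 20 mm or tipped over (distance of white_socket from where it was at the start of the episode above 0.02 m or angle between white_socket's own z axis and vertical above 0.3 rad).
It fails at once if the stubby red socket is shifted by more than 20 mm or tipped over (distance of stubby_socket from where it was at the start of the episode above 0.02 m or angle between stubby_socket's own z axis and vertical above 0.3 rad).
It also fails if it takes over 112 s, if anything falls off the work surface, if the arm or the gripper's body presses on something with over 40 N, if the wrist force passes 120 N, or if a joint passes its speed limit or range.

## Robot

A 6-joint arm with a two-finger parallel gripper is mounted at the origin on a cart in front of the work surface, level with it; the furniture and walls round the work are solid. World frame = base frame: x ahead of the robot, y to its left, z up, the work surface at z = 0. Lengths are in m, angles in rad, forces in N, time in s.
With the tool pointing down it reaches from about 0.4 to 0.925 m from the base axis. Payload 12.5 kg.
Tool frame: the origin (TCP) lies midway between the tips of the shut fingers; the grasp point (between the pads) lies 19 mm behind it; z points along the fingers, y is the line along which they close (so a half turn about z gives the same grasp; the last joint's range is limited). The gripper opens to 95 mm and grips with 3 to 60 N. Pads are 20 mm wide; open, the fingers measure 119 mm over their backs; the gripper's body (75 mm by 180 mm) begins 59 mm behind the grasp point.
Start: joints at [-1.356, 0.491, 1.559, -0, 1.092, -0.106], TCP at [0.197, -0.593, 0.215] pointing down, gripper open.
Joint ranges: [-3.1, 3.1], [-0.84, 2.19], [0.05, 2.79], [-1.13, 4.28], [0.06, 2.93], [-2.69, 2.69]. Speed limits (rad/s): [2.22, 2.22, 2.79, 3.14, 3.14, 3.14].

## Interface

Orientations are given as a rotation vector (axis times angle).
In Python, from cell import r gives the robot as it stands.
- The arm moves only by the tool drive_tool, never from a script. Its argument "increments" is a list of rows, each a list of 3 entries, a list of its own where there are three numbers: the shift along the world's x, y, z in mm, then the turn, a rotation vector about the world's x, y, z in degrees, then the finger opening in mm, from 0 to 95.1. In form: [[[dx, dy, dz], [rx, ry, rz], gripper], ...]. A call has exactly 10 rows; each row shifts and turns the commanded pose from where the row before left it; what a row does not reach is not made up. A row lasts 1/12 s, in which the tool goes at most 41.7 mm and 7.16 degrees, less where a joint would pass 70% of its speed; a pose out of reach is approached as far as the arm can. A call with a gripper value outside its range is refused whole. The fingers move at their own pace and stop on an object; the grip force is fixed at half the most. Time passes only in rows, so rows that do not move let the fingers close, or fill a call up. It gives the time, the measured TCP pose, the force, the opening and the grip force at its end, in the units of the state.
- r.sense(): the state, without advancing time (a new reading comes with each control period).
- r.capture(name): name is "side" or "top"; returns the picture (480x640x3 uint8, red, green, blue); there is no depth.
- r.calibration(name): a dict with "K" (3x3 intrinsics, pixels), "position" and "rotation" of the camera in the world. Camera axes: x right, y down, z forward; pixel columns grow to the right and rows downward; lengths in m; the calibration is good to about 2 mm. A picture is of the moment at which its call begins. calibration takes no time and is no camera call.
- r.finish_job(): hands the job in; it is judged then, once.
The state is a dict: "clock": time; "qpos": joint angles; "qd": joint speeds; "tau": joint torques, N m; "tool_pos": TCP position; "ee_rot": TCP orientation; "force": force on the tool from outside, world axes, zero at the start; "torque": the same for the moment, N m; "width": finger opening in m; "finger_force": force on a finger pad.
Only numpy, scipy, OpenCV 4.12 (cv2) and the standard library are available. Lean on these libraries where they do the work, as an engineer would, in place of code of your own. Each camera call takes 0.05 s, during which the arm holds its last target. There are 200 camera calls.

## Working session

There is one attempt and no reset: what is moved stays moved. The work goes in short steps, Python scripts to look and compute and a tool call to move; the robot and the scene stay as the last step left them, time stands still between calls to the robot, and variables do not carry over. Pictures are saved under pics/ and viewed, at most 14 in all, crops included, and the job is handed in when it is done.

Besides the shell and the picture viewer there is one more tool, called after ">>>" in YAML: its name, and indented under it one key for each argument. drive_tool: Moves the arm, as the interface text tells. Its arguments: {"type":"object","properties":{"increments":{"type":"array"}},"required":["increments"]}

```bash
mkdir -p pics; python3 - <<'E'
from cell import r
import cv2
for n in("top","side"):
    im=r.capture(n); cv2.imwrite(f"pics/{n}0.png",im[...,::-1]); c=r.calibration(n); print(n,c)
s=r.sense();print(s['clock'],s['tool_pos'],s['ee_rot'],s['width'])
E
```

```text
top {'K': array([[583.65938945,   0.        , 324.38695591],
       [  0.        , 583.65938945, 246.68060733],
       [  0.        ,   0.        ,   1.        ]]), 'position': array([ 0.25803568, -0.03053485,  1.44980473]), 'rotation': array([-2.16921654,  2.11951169, -0.17924324])}
side {'K': array([[538.30589286,   0.        , 317.26335765],
       [  0.        , 538.30589286, 236.59454851],
       [  0.        ,   0.        ,   1.        ]]), 'position': array([-0.15508852,  0.76007388,  0.74193128]), 'rotation': array([-0.7981819 ,  2.38877515, -1.26676103])}
0.1 [ 0.19705023 -0.59288724  0.21412116] [-3.10028685e+00 -5.01558849e-01  7.90264937e-05] 0.09525456569603562
```

View pics/top0.png

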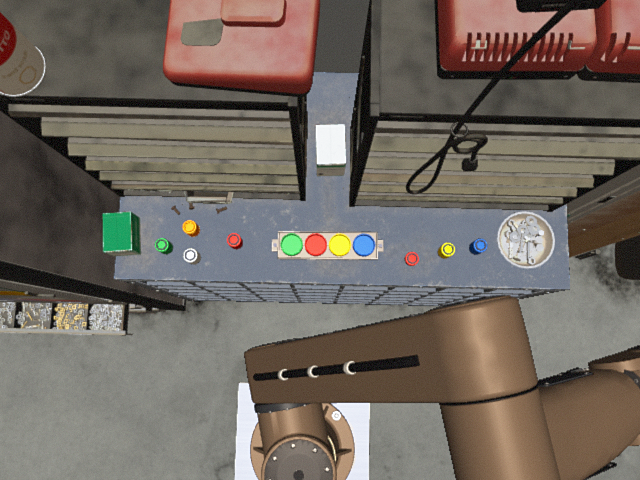

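View pics/side0.png

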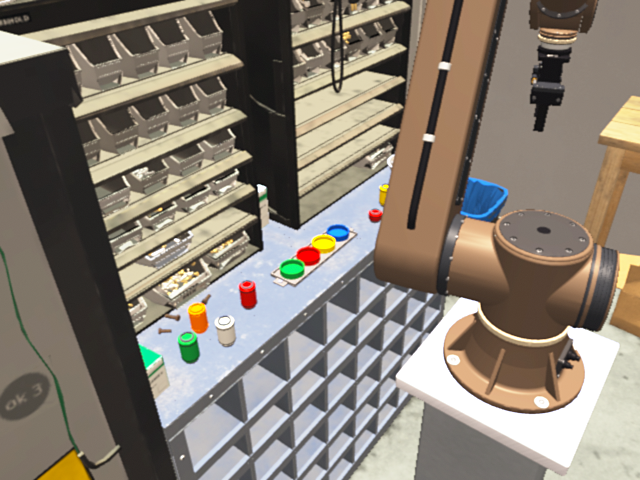

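The top view shows tall sockets at green (162,245), red (235,240), yellow (447,249) and blue (479,246). The look-alikes are white (190,256), orange (190,227) and stubby red (411,258). The wells run green, red, yellow, blue at columns 291, 316, 340 and 364 on row about 244. The side view confirms that the red one at (248,293) is tall and the red one at (376,215) is stubby.

```bash
cat >h.py <<'E'
from cell import r
import cv2,numpy as np
from scipy.spatial.transform import Rotation as R
H={'red':[(0,8),(172,180)],'yellow':[(24,34)],'green':[(45,85)],'blue':[(100,125)],'orange':[(12,22)]}
def cast(n,uv,z):
    c=r.calibration(n); d=R.from_rotvec(c['rotation']).apply(np.linalg.solve(c['K'],[*uv,1])); p=c['position']
    return p+d*(z-p[2])/d[2]
def blobs(im,col,box,amin=40):
    x0,y0,x1,y1=box; h=cv2.cvtColor(im,cv2.COLOR_RGB2HSV)
    m=sum(cv2.inRange(h,(a,130,60),(b,255,255)) for a,b in H[col])
    k=np.zeros_like(m);k[y0:y1,x0:x1]=m[y0:y1,x0:x1]
    o=[]
    for c in cv2.findContours(k,cv2.RETR_EXTERNAL,cv2.CHAIN_APPROX_NONE)[0]:
        if cv2.contourArea(c)>amin:
            M=cv2.moments(c); o.append((M['m10']/M['m00'],M['m01']/M['m00'],M['m00']))
    return sorted(o)
E
python3 - <<'E'
from h import *
im=r.capture("top")
for c in H:
    for u,v,a in blobs(im,c,(145,205,500,290)):
        z=.022 if 270<u<380 else .033
        p=cast("top",(u,v),z); print(c,round(u,1),round(v,1),a,'z',z,p.round(4), 'reach',np.hypot(*p[:2]).round(3))
for px in [(190.5,256)]: print('white',cast("top",px,.033).round(4))
im=r.capture("side")
for c in H:
    for u,v,a in blobs(im,c,(130,170,420,370)):
        p=cast("side",(u,v),.022 if 275<u<355 else .033); print('side',c,round(u,1),round(v,1),a,p.round(4))
E
```

```text
red 234.2 240.4 167.5 z 0.033 [0.4923 0.1795 0.033 ] reach 0.524
red 315.3 244.3 364.5 z 0.022 [ 0.4892 -0.02    0.022 ] reach 0.49
red 411.4 258.3 134.0 z 0.033 [ 0.4582 -0.2567  0.033 ] reach 0.525
yellow 339.5 244.4 357.0 z 0.022 [ 0.4904 -0.0799  0.022 ] reach 0.497
yellow 447.0 249.4 149.0 z 0.033 [ 0.4824 -0.3445  0.033 ] reach 0.593
green 166.7 247.8 45.5 z 0.033 [0.4698 0.3435 0.033 ] reach 0.582
green 291.1 244.1 333.5 z 0.022 [0.4881 0.0401 0.022 ] reach 0.49
blue 363.4 244.6 346.0 z 0.022 [ 0.4913 -0.1392  0.022 ] reach 0.511
blue 478.2 245.9 179.5 z 0.033 [ 0.4929 -0.4217  0.033 ] reach 0.649
orange 190.3 227.7 166.0 z 0.033 [0.5212 0.2888 0.033 ] reach 0.596
white [0.451  0.2843 0.033 ]
side red 247.8 296.6 272.5 [0.4848 0.1851 0.033 ]
side red 308.5 255.3 310.0 [ 0.4837 -0.0126  0.022 ]
side red 375.2 215.7 94.5 [ 0.4441 -0.2328  0.033 ]
side yellow 196.3 309.0 103.5 [0.5414 0.2736 0.033 ]
side yellow 323.3 242.2 258.5 [ 0.4883 -0.0752  0.022 ]
side green 147.6 355.7 217.5 [0.5165 0.4115 0.033 ]
side green 186.4 336.1 41.5 [0.4986 0.3363 0.033 ]
side green 189.1 349.8 329.0 [0.4673 0.3569 0.033 ]
side green 291.8 268.5 356.0 [0.4828 0.0483 0.022 ]
side blue 338.2 231.5 247.0 [ 0.4866 -0.1332  0.022 ]
side orange 198.3 321.9 227.5 [0.5098 0.2967 0.033 ]
```

>>> drive_tool:
  increments:
    - [[29.6,17.1,0],[0,0,0],50]
    - [[29.6,17.1,0],[0,0,0],50]
    - [[29.6,17.1,0],[0,0,0],50]
    - [[29.6,17.1,0],[0,0,0],50]
    - [[29.6,17.1,0],[0,0,0],50]
    - [[29.6,17.1,0],[0,0,0],50]
    - [[29.6,17.1,0],[0,0,0],50]
    - [[29.6,17.1,0],[0,0,0],50]
    - [[29.6,17.1,0],[0,0,0],50]
    - [[29.6,17.1,0],[0,0,0],50]

```text
clock: 1.03
tool_pos: [0.4944, -0.421, 0.2146]
ee_rot: [-3.101, -0.502, 0.0]
force: [0.3, -0.6, 0.3]
width: 0.0504
finger_force: 0.0
```

```bash
python3 - <<'E'
from h import *
im=r.capture("top"); 
a=cv2.resize(im[195:290,140:240],None,fx=4,fy=4,interpolation=cv2.INTER_NEAREST)
b=cv2.resize(im[195:290,400:500],None,fx=4,fy=4,interpolation=cv2.INTER_NEAREST)
cv2.imwrite("pics/c1.png",np.hstack([a,b])[...,::-1])
h=cv2.cvtColor(im,cv2.COLOR_RGB2HSV); print(h[238:254:2,154:176:2].tolist())
s=r.sense();print(s['clock'],s['tool_pos'],s['ee_rot'],s['width'],s['force'])
E
```

```text
[[[114, 17, 150], [126, 27, 153], [89, 36, 148], [67, 134, 208], [66, 155, 244], [70, 119, 159], [121, 40, 145], [110, 41, 149], [114, 35, 146], [108, 42, 147], [110, 45, 147]], [[120, 17, 147], [70, 119, 174], [65, 96, 141], [71, 71, 132], [77, 40, 102], [64, 99, 152], [65, 154, 228], [115, 35, 124], [111, 40, 152], [109, 43, 147], [108, 42, 147]], [[74, 24, 159], [65, 107, 159], [67, 131, 136], [65, 160, 244], [66, 162, 241], [67, 113, 176], [64, 123, 168], [67, 187, 113], [86, 41, 87], [110, 36, 154], [108, 41, 143]], [[73, 68, 143], [80, 49, 115], [66, 170, 247], [66, 155, 238], [65, 150, 239], [65, 156, 245], [61, 50, 122], [66, 176, 155], [67, 197, 57], [93, 48, 106], [109, 47, 152]], [[71, 41, 166], [68, 69, 129], [66, 156, 190], [66, 158, 242], [65, 154, 245], [66, 123, 197], [61, 107, 148], [68, 165, 133], [73, 242, 58], [68, 99, 67], [109, 38, 148]], [[120, 14, 150], [65, 154, 227], [74, 54, 117], [68, 103, 169], [68, 124, 187], [60, 14, 91], [64, 149, 254], [70, 230, 52], [68, 247, 66], [67, 79, 74], [112, 42, 150]], [[122, 24, 151], [78, 46, 151], [65, 147, 205], [65, 153, 242], [64, 147, 247], [66, 165, 202], [66, 194, 92], [67, 202, 63], [66, 191, 64], [88, 45, 85], [108, 40, 148]], [[105, 17, 147], [115, 28, 154], [112, 27, 143], [102, 36, 126], [65, 158, 84], [68, 241, 54], [65, 255, 56], [65, 173, 68], [74, 74, 72], [106, 36, 147], [109, 39, 144]]]
1.0833 [ 0.49872145 -0.41802474  0.21444607] [-3.10003307e+00 -5.05869440e-01 -2.37965326e-03] 0.050233879286001946 [ 1.69906482  4.07971589 -0.18861095]
```

View pics/c1.png

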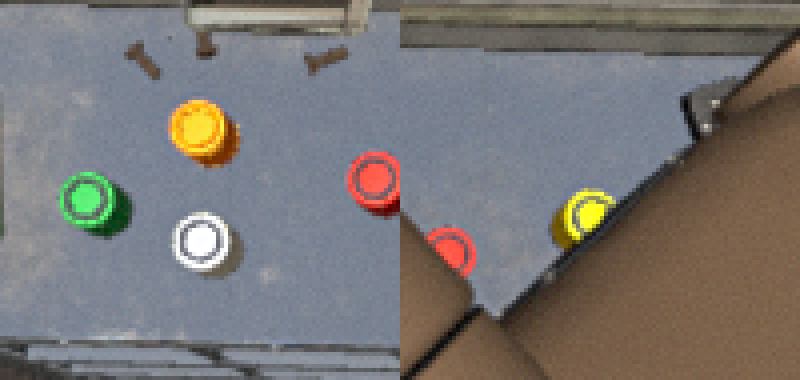

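The crop shows the top faces as bright discs: green at about (161.3,244.5) in the full image, white (190,255), red (233.7,239.5). I'll measure centres from those bright tops at z≈0.057.

```bash
python3 - <<'E'
from h import *
im=cv2.imread("pics/top0.png"); h=cv2.cvtColor(im,cv2.COLOR_BGR2HSV)
for n,(u,v) in dict(green=(162,245),red=(234,240),yellow=(447,249),blue=(479,246),white=(190,255),stubby=(411,258)).items():
    z=.027 if n=='stubby' else .057
    w=h[v-12:v+13,u-12:u+13]
    m=((w[...,2]>200)&((w[...,1]>90) if n!='white' else True)).astype(np.uint8)
    c=max(cv2.findContours(cv2.morphologyEx(m,cv2.MORPH_CLOSE,np.ones((3,3))),0,1)[0],key=cv2.contourArea)
    (a,b),q=cv2.minEnclosingCircle(c); M=cv2.moments(c)
    p=(u-12+M['m10']/M['m00'],v-12+M['m01']/M['m00'])
    print(n,np.round(p,1),'circ',round(u-12+a,1),round(v-12+b,1),round(q,1),cast("top",p,z).round(4))
s=r.sense();print(s['clock'],s['tool_pos'],s['qd'].round(3))
E
```

```text
green [161.2 244.2] circ 161.2 244.2 6.5 [0.4747 0.3509 0.057 ]
red [233.5 239.3] circ 233.3 239.1 7.0 [0.491  0.1778 0.057 ]
yellow [447.6 248.9] circ 447.7 248.7 6.8 [ 0.4799 -0.3407  0.057 ]
blue [480.1 245. ] circ 480.2 245.0 6.5 [ 0.4915 -0.4198  0.057 ]
white [189.8 254.8] circ 189.5 254.5 7.1 [0.4506 0.2807 0.057 ]
stubby [411.8 258.1] circ 412.0 258.0 6.7 [ 0.4596 -0.2585  0.027 ]
1.0833 [ 0.49872145 -0.41802474  0.21444607] [-0.06  -0.015  0.038 -0.005 -0.023 -0.111]
```

>>> drive_tool:
  increments:
    - [[0,0,-8],[0,0,0],50]
    - [[0,0,-8],[0,0,0],50]
    - [[0,0,-8],[0,0,0],50]
    - [[0,0,-8],[0,0,0],50]
    - [[0,0,-8],[0,0,0],50]
    - [[0,0,-8],[0,0,0],50]
    - [[0,0,-8],[0,0,0],50]
    - [[0,0,-8],[0,0,0],50]
    - [[0,0,-8],[0,0,0],50]
    - [[0,0,0],[0,0,0],50]

```text
clock: 1.92
tool_pos: [0.4926, -0.4217, 0.1408]
ee_rot: [-3.099, -0.501, 0.002]
force: [0.1, -0.0, -1.0]
width: 0.0501
finger_force: 0.0
```

>>> drive_tool:
  increments:
    - [[0,1,-12],[0,0,0],50]
    - [[0,0,-14],[0,0,0],50]
    - [[0,0,-14],[0,0,0],50]
    - [[0,0,-14],[0,0,0],50]
    - [[0,0,-14],[0,0,0],50]
    - [[0,0,-14],[0,0,0],50]
    - [[0,0,-14],[0,0,0],50]
    - [[0,0,-12],[0,0,0],50]
    - [[0,0,-10],[0,0,0],50]
    - [[0,0,0],[0,0,0],50]

```text
clock: 2.75
tool_pos: [0.4925, -0.4205, 0.0225]
ee_rot: [-3.099, -0.502, 0.002]
force: [-0.3, 0.7, -1.0]
width: 0.0499
finger_force: 0.0
```

>>> drive_tool:
  increments:
    - [[0,0,0],[0,0,0],25]
    - [[0,0,0],[0,0,0],25]
    - [[0,0,0],[0,0,0],25]
    - [[0,0,0],[0,0,0],25]
    - [[0,0,0],[0,0,0],25]
    - [[0,0,0],[0,0,0],25]
    - [[0,0,0],[0,0,0],25]
    - [[0,0,0],[0,0,0],25]
    - [[0,0,0],[0,0,0],25]
    - [[0,0,0],[0,0,0],25]

```text
clock: 3.58
tool_pos: [0.4933, -0.4212, 0.0254]
ee_rot: [3.101, 0.502, 0.001]
force: [-0.9, 2.5, 6.0]
width: 0.0334
finger_force: 30.0
```

>>> drive_tool:
  increments:
    - [[0,0,15],[0,0,0],25]
    - [[0,0,30],[0,0,0],25]
    - [[0,0,35],[0,0,0],25]
    - [[0,0,30],[0,0,0],25]
    - [[0,15,0],[0,0,0],25]
    - [[0,30,0],[0,0,0],25]
    - [[0,30,0],[0,0,0],25]
    - [[0,30,0],[0,0,0],25]
    - [[0,30,0],[0,0,0],25]
    - [[0,30,0],[0,0,0],25]

```text
clock: 4.42
tool_pos: [0.4928, -0.2548, 0.1346]
ee_rot: [3.101, 0.501, 0.0]
force: [1.2, 0.7, -3.1]
width: 0.0339
finger_force: 30.0
```

>>> drive_tool:
  increments:
    - [[0,30,0],[0,0,0],25]
    - [[0,30,0],[0,0,0],25]
    - [[0,30,0],[0,0,0],25]
    - [[0,17,0],[0,0,0],25]
    - [[0,10,0],[0,0,0],25]
    - [[0,0,0],[0,0,0],25]
    - [[0,0,-10],[0,0,0],25]
    - [[0,0,-20],[0,0,0],25]
    - [[0,0,-10],[0,0,0],25]
    - [[0,0,0],[0,0,0],25]

```text
clock: 5.25
tool_pos: [0.4921, -0.1398, 0.0922]
ee_rot: [-3.1, -0.499, 0.005]
force: [-0.5, -0.4, -2.8]
width: 0.0335
finger_force: 30.0
```

```bash
python3 - <<'E'
from h import *
s=r.sense();print(s['clock'],s['tool_pos'],s['width'],s['force'])
im=r.capture("side"); cv2.imwrite("pics/s2.png",cv2.resize(im[130:330,200:420],None,fx=3,fy=3,interpolation=cv2.INTER_NEAREST)[...,::-1])
E
```

```text
5.25 [ 0.4920803  -0.13980641  0.09223522] 0.03351617113736341 [-0.47186303 -0.41302328 -2.82610453]
```

View pics/s2.png

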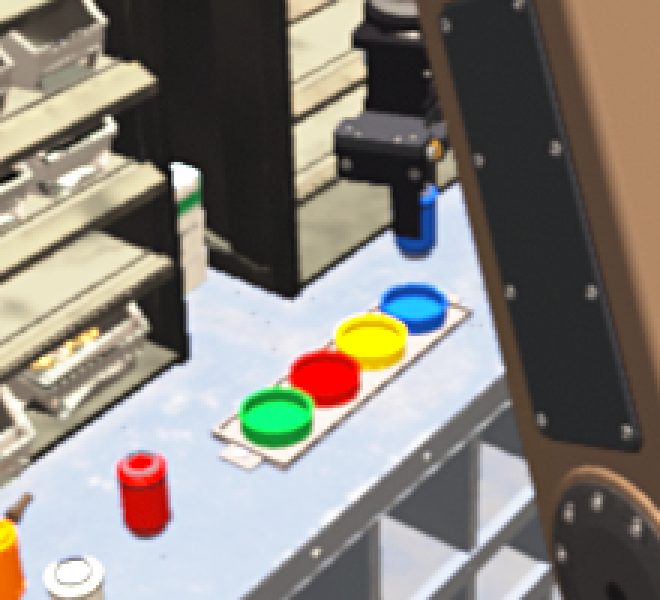

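The view shows the blue socket upright in the grip, directly over the blue well (crop (415,215) over (413,305)). I'll lower it.

>>> drive_tool:
  increments:
    - [[0,0,-10],[0,0,0],25]
    - [[0,0,-12],[0,0,0],25]
    - [[0,0,-12],[0,0,0],25]
    - [[0,0,-10],[0,0,0],25]
    - [[0,0,-7],[0,0,0],25]
    - [[0,0,-4],[0,0,0],25]
    - [[0,0,-3],[0,0,0],25]
    - [[0,0,-2],[0,0,0],25]
    - [[0,0,0],[0,0,0],25]
    - [[0,0,0],[0,0,0],25]

```text
clock: 6.13
tool_pos: [0.4933, -0.1392, 0.0349]
ee_rot: [3.101, 0.502, 0.001]
force: [0.2, -0.1, -2.9]
width: 0.0336
finger_force: 30.0
```

>>> drive_tool:
  increments:
    - [[0,0,-1],[0,0,0],25]
    - [[0,0,-1],[0,0,0],25]
    - [[0,0,-0.5],[0,0,0],25]
    - [[0,0,0],[0,0,0],25]
    - [[0,0,0],[0,0,0],46]
    - [[0,0,0],[0,0,0],46]
    - [[0,0,0],[0,0,0],46]
    - [[0,0,0],[0,0,0],46]
    - [[0,0,0],[0,0,0],46]
    - [[0,0,0],[0,0,0],46]

```text
clock: 6.97
tool_pos: [0.4931, -0.1392, 0.0321]
ee_rot: [3.101, 0.502, -0.0]
force: [-0.4, 0.2, 0.3]
width: 0.0457
finger_force: 0.0
```

>>> drive_tool:
  increments:
    - [[0,0,15],[0,0,0],46]
    - [[0,0,35],[0,0,0],46]
    - [[0,0,30],[0,0,0],46]
    - [[0,0,10],[0,0,0],50]
    - [[-2.5,-33,0],[0,0,0],50]
    - [[-2.5,-40,0],[0,0,0],50]
    - [[-2.5,-40,0],[0,0,0],50]
    - [[-2.5,-40,0],[0,0,0],50]
    - [[-2,-30,0],[0,0,0],50]
    - [[-1,-20,0],[0,0,0],50]

```text
clock: 7.8
tool_pos: [0.4794, -0.3451, 0.1216]
ee_rot: [3.101, 0.499, -0.0]
force: [-0.3, -0.1, 0.0]
width: 0.0497
finger_force: 0.0
```

>>> drive_tool:
  increments:
    - [[0,0,-5],[0,0,0],50]
    - [[0,0,-10],[0,0,0],50]
    - [[0,0,-14],[0,0,0],50]
    - [[0,0,-14],[0,0,0],50]
    - [[0,0,-14],[0,0,0],50]
    - [[0,0,-14],[0,0,0],50]
    - [[0,0,-12],[0,0,0],50]
    - [[0,0,-10],[0,0,0],50]
    - [[0,0,-5],[0,0,0],50]
    - [[0,0,0],[0,0,0],50]

```text
clock: 8.63
tool_pos: [0.4798, -0.3413, 0.0229]
ee_rot: [-3.1, -0.502, 0.002]
force: [0.3, 0.3, 0.5]
width: 0.0501
finger_force: 0.0
```

>>> drive_tool:
  increments:
    - [[0,0,0],[0,0,0],25]
    - [[0,0,0],[0,0,0],25]
    - [[0,0,0],[0,0,0],25]
    - [[0,0,0],[0,0,0],25]
    - [[0,0,0],[0,0,0],25]
    - [[0,0,0],[0,0,0],25]
    - [[0,0,0],[0,0,0],25]
    - [[0,0,0],[0,0,0],25]
    - [[0,0,10],[0,0,0],25]
    - [[0,0,20],[0,0,0],25]

```text
clock: 9.47
tool_pos: [0.4792, -0.3415, 0.053]
ee_rot: [-3.099, -0.501, 0.004]
force: [0.0, -0.3, -2.6]
width: 0.0339
finger_force: 30.0
```

>>> drive_tool:
  increments:
    - [[0,0,30],[0,0,0],25]
    - [[0,0,35],[0,0,0],25]
    - [[0,0,15],[0,0,0],25]
    - [[1,20,0],[0,0,0],25]
    - [[1,32,0],[0,0,0],25]
    - [[1,32,0],[0,0,0],25]
    - [[1,32,0],[0,0,0],25]
    - [[1,32,0],[0,0,0],25]
    - [[1,32,0],[0,0,0],25]
    - [[1,32,0],[0,0,0],25]

```text
clock: 10.3
tool_pos: [0.4868, -0.1288, 0.1347]
ee_rot: [3.101, 0.501, 0.0]
force: [1.2, 0.1, -2.7]
width: 0.0337
finger_force: 30.0
```

>>> drive_tool:
  increments:
    - [[1,25,0],[0,0,0],25]
    - [[1,16,0],[0,0,0],25]
    - [[1,8,0],[0,0,0],25]
    - [[0,0,0],[0,0,0],25]
    - [[0,0,-10],[0,0,0],25]
    - [[0,0,-15],[0,0,0],25]
    - [[0,0,-15],[0,0,0],25]
    - [[0,0,-10],[0,0,0],25]
    - [[0,0,0],[0,0,0],25]
    - [[0,0,0],[0,0,0],25]

```text
clock: 11.13
tool_pos: [0.4901, -0.0818, 0.084]
ee_rot: [-3.101, -0.501, 0.001]
force: [-0.5, 0.4, -3.6]
width: 0.0335
finger_force: 30.0
```

>>> drive_tool:
  increments:
    - [[0,1,-10],[0,0,0],25]
    - [[0,0.5,-15],[0,0,0],25]
    - [[0,0,-12],[0,0,0],25]
    - [[0,0,-7],[0,0,0],25]
    - [[0,0,-4],[0,0,0],25]
    - [[0,0,-2],[0,0,0],25]
    - [[0,0,-1],[0,0,0],25]
    - [[0,0,-1],[0,0,0],25]
    - [[0,0,0],[0,0,0],25]
    - [[0,0,0],[0,0,0],25]

```text
clock: 11.97
tool_pos: [0.4904, -0.0797, 0.0328]
ee_rot: [3.101, 0.502, 0.002]
force: [0.2, 1.2, 2.2]
width: 0.0334
finger_force: 30.0
```

>>> drive_tool:
  increments:
    - [[0,0,0],[0,0,0],46]
    - [[0,0,0],[0,0,0],46]
    - [[0,0,0],[0,0,0],46]
    - [[0,0,0],[0,0,0],46]
    - [[0,0,0],[0,0,0],46]
    - [[0,0,0],[0,0,0],46]
    - [[0,0,15],[0,0,0],46]
    - [[0,0,30],[0,0,0],46]
    - [[0,0,30],[0,0,0],46]
    - [[0,0,15],[0,0,0],50]

```text
clock: 12.8
tool_pos: [0.4908, -0.0798, 0.1248]
ee_rot: [3.1, 0.502, 0.004]
force: [0.5, -0.5, 0.3]
width: 0.0483
finger_force: 0.0
```

>>> drive_tool:
  increments:
    - [[0,25,0],[0,0,0],50]
    - [[0,38,0],[0,0,0],50]
    - [[0,38,0],[0,0,0],50]
    - [[0,38,0],[0,0,0],50]
    - [[0,38,0],[0,0,0],50]
    - [[0,38,0],[0,0,0],50]
    - [[0,25,0],[0,0,0],50]
    - [[0,15,0],[0,0,0],50]
    - [[0,3,-5],[0,0,0],50]
    - [[0,0,-10],[0,0,0],50]

```text
clock: 13.63
tool_pos: [0.4903, 0.1791, 0.1073]
ee_rot: [3.101, 0.505, 0.003]
force: [1.2, 0.2, -0.3]
width: 0.0498
finger_force: 0.0
```

```bash
python3 - <<'E'
from h import *
s=r.sense();print(s['clock'],s['tool_pos'],s['width'],s['force'])
im=r.capture("side"); cv2.imwrite("pics/s3.png",cv2.resize(im[150:380,150:400],None,fx=2.5,fy=2.5)[...,::-1])
E
```

```text
13.6333 [0.49034532 0.17912709 0.10731589] 0.049812389262698764 [ 1.18647075  0.16775126 -0.28586824]
```

View pics/s3.png

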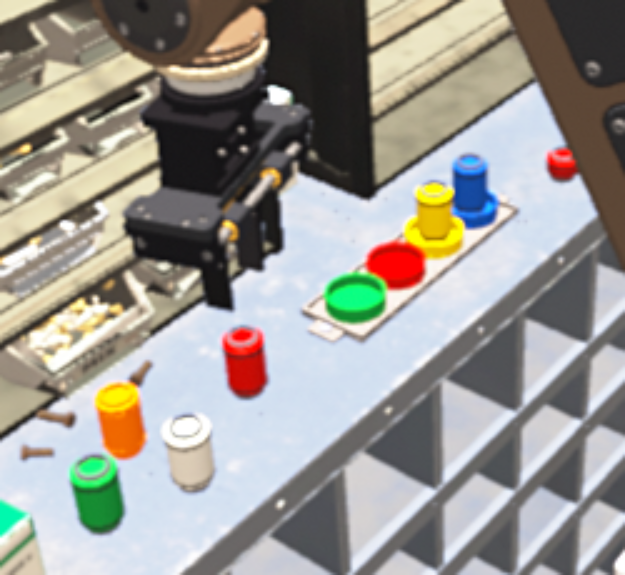

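The blue and yellow sockets stand upright in their wells (crop (470,190) and (434,215)). The gripper is above the red socket.

>>> drive_tool:
  increments:
    - [[0,0,-10],[0,0,0],50]
    - [[0,-1,-14],[0,0,0],50]
    - [[0,0,-14],[0,0,0],50]
    - [[0,0,-14],[0,0,0],50]
    - [[0,0,-14],[0,0,0],50]
    - [[0,0,-10],[0,0,0],50]
    - [[0,0,-6],[0,0,0],50]
    - [[0,0,-2],[0,0,0],50]
    - [[0,0,0],[0,0,0],50]
    - [[0,0,0],[0,0,0],50]

```text
clock: 14.52
tool_pos: [0.4903, 0.1772, 0.0234]
ee_rot: [3.101, 0.501, 0.001]
force: [-0.9, 0.6, 0.4]
width: 0.0503
finger_force: 0.0
```

>>> drive_tool:
  increments:
    - [[0,0,0],[0,0,0],25]
    - [[0,0,0],[0,0,0],25]
    - [[0,0,0],[0,0,0],25]
    - [[0,0,0],[0,0,0],25]
    - [[0,0,0],[0,0,0],25]
    - [[0,0,0],[0,0,0],25]
    - [[0,0,0],[0,0,0],25]
    - [[0,0,0],[0,0,0],25]
    - [[0,0,15],[0,0,0],25]
    - [[0,0,25],[0,0,0],25]

```text
clock: 15.35
tool_pos: [0.4888, 0.1771, 0.0617]
ee_rot: [3.101, 0.502, -0.007]
force: [0.4, 0.8, -1.8]
width: 0.0336
finger_force: 30.0
```

>>> drive_tool:
  increments:
    - [[0,0,30],[0,0,0],25]
    - [[0,0,20],[0,0,0],25]
    - [[0,-17,0],[0,0,0],25]
    - [[0,-32,0],[0,0,0],25]
    - [[0,-36,0],[0,0,0],25]
    - [[0,-36,0],[0,0,0],25]
    - [[0,-32,0],[0,0,0],25]
    - [[-1,-25,0],[0,0,0],25]
    - [[0,-14,0],[0,0,0],25]
    - [[0,-5,0],[0,0,0],25]

```text
clock: 16.18
tool_pos: [0.4889, -0.0215, 0.113]
ee_rot: [3.102, 0.498, -0.001]
force: [-0.7, 0.3, -2.4]
width: 0.0336
finger_force: 30.0
```

>>> drive_tool:
  increments:
    - [[0,0,0],[0,0,0],25]
    - [[0,0,-10],[0,0,0],25]
    - [[0,0,-18],[0,0,0],25]
    - [[0,0,-18],[0,0,0],25]
    - [[0,0,-14],[0,0,0],25]
    - [[0,0,-8],[0,0,0],25]
    - [[0,0,-4],[0,0,0],25]
    - [[0,0,0],[0,0,0],25]
    - [[0,0,0],[0,0,0],25]
    - [[0,0,0],[0,0,0],25]

```text
clock: 17.02
tool_pos: [0.4895, -0.0195, 0.0418]
ee_rot: [3.101, 0.502, 0.002]
force: [-0.5, 0.6, -1.8]
width: 0.0338
finger_force: 30.0
```

>>> drive_tool:
  increments:
    - [[0,0,-4],[0,0,0],25]
    - [[0,0,-3],[0,0,0],25]
    - [[0,0,-2],[0,0,0],25]
    - [[0,0,-1],[0,0,0],25]
    - [[0,0,0],[0,0,0],25]
    - [[0,0,0],[0,0,0],25]
    - [[0,0,0],[0,0,0],46]
    - [[0,0,0],[0,0,0],46]
    - [[0,0,0],[0,0,0],46]
    - [[0,0,0],[0,0,0],46]

```text
clock: 17.85
tool_pos: [0.4892, -0.0197, 0.0311]
ee_rot: [3.101, 0.502, 0.0]
force: [0.4, 0.5, 0.3]
width: 0.0453
finger_force: 0.0
```

>>> drive_tool:
  increments:
    - [[0,0,0],[0,0,0],46]
    - [[0,0,0],[0,0,0],46]
    - [[0,0,15],[0,0,0],46]
    - [[0,0,30],[0,0,0],46]
    - [[0,0,30],[0,0,0],46]
    - [[0,0,20],[0,0,0],46]
    - [[0,0,0],[0,0,0],46]
    - [[-1,25,0],[0,0,0],46]
    - [[-1,38,0],[0,0,0],46]
    - [[-1,38,0],[0,0,0],46]

```text
clock: 18.68
tool_pos: [0.4858, 0.0819, 0.1256]
ee_rot: [3.102, 0.498, -0.001]
force: [0.2, -0.7, -0.1]
width: 0.0459
finger_force: 0.0
```

>>> drive_tool:
  increments:
    - [[-2,38,0],[0,0,0],46]
    - [[-2,38,0],[0,0,0],46]
    - [[-2,38,0],[0,0,0],46]
    - [[-2,38,0],[0,0,0],46]
    - [[-2,38,0],[0,0,0],46]
    - [[-2,38,0],[0,0,0],46]
    - [[0,25,0],[0,0,0],46]
    - [[0,12,0],[0,0,0],46]
    - [[0,0,0],[0,0,0],46]
    - [[0,0,0],[0,0,0],46]

```text
clock: 19.52
tool_pos: [0.4737, 0.3459, 0.1253]
ee_rot: [3.1, 0.503, -0.002]
force: [0.3, -0.3, 0.5]
width: 0.046
finger_force: 0.0
```

```bash
python3 - <<'E'
from h import *
a=cv2.imread("pics/top0.png")[195:275,95:175]; b=cv2.imread("pics/side0.png")[325:405,110:210]
im=r.capture("side")[240:370,120:330,::-1]
f=lambda q,k:cv2.resize(q,None,fx=k,fy=k,interpolation=cv2.INTER_NEAREST)
A=np.hstack([f(a,4),f(b,4)]);B=f(im,2)
o=np.zeros((600,800,3),np.uint8);o[:320,:720]=A;o[330:590,:420]=B
cv2.imwrite("pics/c4.png",o)
E
```

```text
(no output)
```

View pics/c4.png

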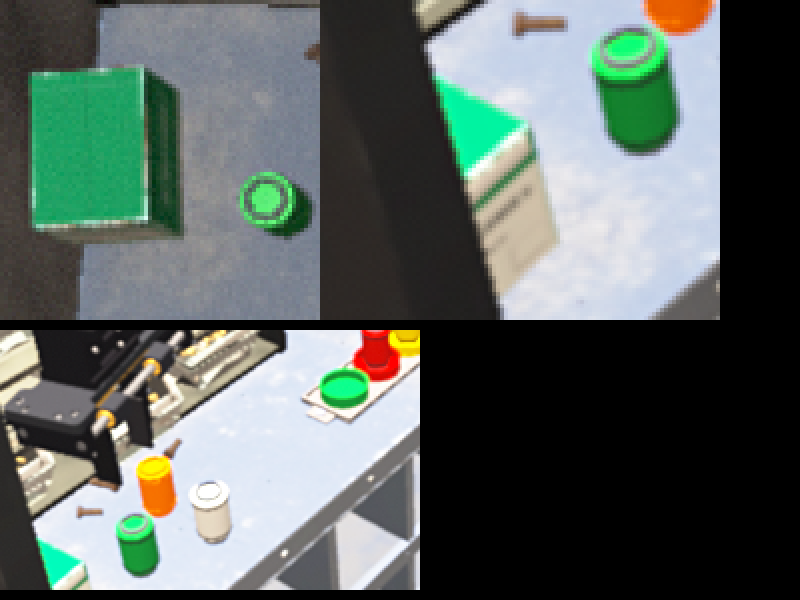

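```bash
python3 - <<'E'
from h import *
b=cast("top",(140.3,254.3),0);print(b)
for z in (.04,.06,.08,.1,.12):print(z,cast("top",(131.5,250),z).round(4), cast("top",(131.3,212.5),z).round(3),cast("side",(162.5,356.5),z).round(3))
E
```

```text
[0.45679519 0.41697267 0.        ]
0.04 [0.4614 0.4267 0.04  ] [0.554 0.434 0.04 ] [0.487 0.4   0.04 ]
0.06 [0.4585 0.4202 0.06  ] [0.55  0.427 0.06 ] [0.469 0.41  0.06 ]
0.08 [0.4556 0.4137 0.08  ] [0.546 0.421 0.08 ] [0.45  0.421 0.08 ]
0.1 [0.4527 0.4072 0.1   ] [0.542 0.414 0.1  ] [0.432 0.431 0.1  ]
0.12 [0.4498 0.4008 0.12  ] [0.538 0.408 0.12 ] [0.414 0.441 0.12 ]
```

The box beside the green socket is about 70 mm high with its face at y≈0.416, so the gripper body clears it. The crop also shows the red socket in its well. I'll descend on the green socket.

>>> drive_tool:
  increments:
    - [[0.5,4.5,-8],[0,0,0],46]
    - [[0,0,-14],[0,0,0],46]
    - [[0,0,-14],[0,0,0],46]
    - [[0,0,-14],[0,0,0],46]
    - [[0,0,-14],[0,0,0],46]
    - [[0,0,-14],[0,0,0],46]
    - [[0,0,-12],[0,0,0],46]
    - [[0,0,-8],[0,0,0],46]
    - [[0,0,-4],[0,0,0],46]
    - [[0,0,0],[0,0,0],46]

```text
clock: 20.4
tool_pos: [0.4745, 0.3504, 0.0234]
ee_rot: [3.101, 0.501, -0.002]
force: [0.4, -0.5, 0.3]
width: 0.0462
finger_force: 0.0
```

>>> drive_tool:
  increments:
    - [[0,0,0],[0,0,0],25]
    - [[0,0,0],[0,0,0],25]
    - [[0,0,0],[0,0,0],25]
    - [[0,0,0],[0,0,0],25]
    - [[0,0,0],[0,0,0],25]
    - [[0,0,0],[0,0,0],25]
    - [[0,0,0],[0,0,0],25]
    - [[0,0,0],[0,0,0],25]
    - [[0,0,15],[0,0,0],25]
    - [[0,0,25],[0,0,0],25]

```text
clock: 21.23
tool_pos: [0.4733, 0.3501, 0.0624]
ee_rot: [3.099, 0.501, -0.007]
force: [0.8, 0.4, -2.3]
width: 0.0337
finger_force: 30.0
```

>>> drive_tool:
  increments:
    - [[0,0,30],[0,0,0],25]
    - [[0,0,30],[0,0,0],25]
    - [[0,0,0],[0,0,0],25]
    - [[2,-20,0],[0,0,0],25]
    - [[2,-34,0],[0,0,0],25]
    - [[2,-36,0],[0,0,0],25]
    - [[2,-36,0],[0,0,0],25]
    - [[2,-36,0],[0,0,0],25]
    - [[2,-36,0],[0,0,0],25]
    - [[2,-36,0],[0,0,0],25]

```text
clock: 22.07
tool_pos: [0.488, 0.1152, 0.1236]
ee_rot: [3.101, 0.502, -0.001]
force: [1.1, 0.3, -1.5]
width: 0.0337
finger_force: 30.0
```

>>> drive_tool:
  increments:
    - [[0,-34,0],[0,0,0],25]
    - [[0,-24,0],[0,0,0],25]
    - [[0,-13,0],[0,0,0],25]
    - [[0,-5,0],[0,0,0],25]
    - [[0,0,-10],[0,0,0],25]
    - [[0,0,-20],[0,0,0],25]
    - [[0,0,-20],[0,0,0],25]
    - [[0,0,-15],[0,0,0],25]
    - [[0,0,-8],[0,0,0],25]
    - [[0,0,0],[0,0,0],25]

```text
clock: 22.9
tool_pos: [0.4878, 0.0414, 0.0496]
ee_rot: [-3.101, -0.502, 0.005]
force: [0.9, -0.7, -1.2]
width: 0.0335
finger_force: 30.0
```

>>> drive_tool:
  increments:
    - [[0,-0.5,-6],[0,0,0],25]
    - [[0,0,-6],[0,0,0],25]
    - [[0,0,-4],[0,0,0],25]
    - [[0,0,-2],[0,0,0],25]
    - [[0,0,-1.5],[0,0,0],25]
    - [[0,0,0],[0,0,0],25]
    - [[0,0,0],[0,0,0],25]
    - [[0,0,0],[0,0,0],46]
    - [[0,0,0],[0,0,0],46]
    - [[0,0,0],[0,0,0],46]

```text
clock: 23.73
tool_pos: [0.4889, 0.0403, 0.0319]
ee_rot: [3.101, 0.502, 0.001]
force: [0.5, -0.2, -0.3]
width: 0.0449
finger_force: 0.0
```

>>> drive_tool:
  increments:
    - [[0,0,0],[0,0,0],46]
    - [[0,0,0],[0,0,0],46]
    - [[0,0,0],[0,0,0],46]
    - [[0,0,15],[0,0,0],46]
    - [[0,0,30],[0,0,0],46]
    - [[0,0,30],[0,0,0],46]
    - [[0,0,30],[0,0,0],46]
    - [[0,0,30],[0,0,0],46]
    - [[0,20,20],[0,0,0],46]
    - [[0,30,0],[0,0,0],46]

```text
clock: 24.57
tool_pos: [0.4902, 0.0897, 0.1906]
ee_rot: [3.101, 0.497, 0.01]
force: [-0.3, -0.4, -1.0]
width: 0.0462
finger_force: 0.0
```

>>> drive_tool:
  increments:
    - [[0,35,0],[0,0,0],46]
    - [[0,35,0],[0,0,0],46]
    - [[0,35,0],[0,0,0],46]
    - [[0,35,0],[0,0,0],46]
    - [[0,20,0],[0,0,0],46]
    - [[0,0,0],[0,0,0],46]
    - [[0,0,0],[0,0,0],46]
    - [[0,0,0],[0,0,0],46]
    - [[0,0,0],[0,0,0],46]
    - [[0,0,0],[0,0,0],46]

```text
clock: 25.4
tool_pos: [0.4888, 0.2494, 0.1867]
ee_rot: [3.101, 0.499, -0.0]
force: [0.4, -0.0, 0.9]
width: 0.0459
finger_force: 0.0
```

```bash
python3 - <<'E'
from h import *
f=lambda q,k:cv2.resize(q,None,fx=k,fy=k,interpolation=cv2.INTER_CUBIC)
t=r.capture("top")[...,::-1];s=r.capture("side")[...,::-1]
o=np.zeros((600,800,3),np.uint8);o[:280,:800]=f(t[215:271,260:420],5);o[290:590,:690]=f(s[200:300,240:470],3)
cv2.imwrite("pics/c5.png",o)
for n,p in dict(g=(291,244)).items():pass
E
```

```text
(no output)
```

View pics/c5.png

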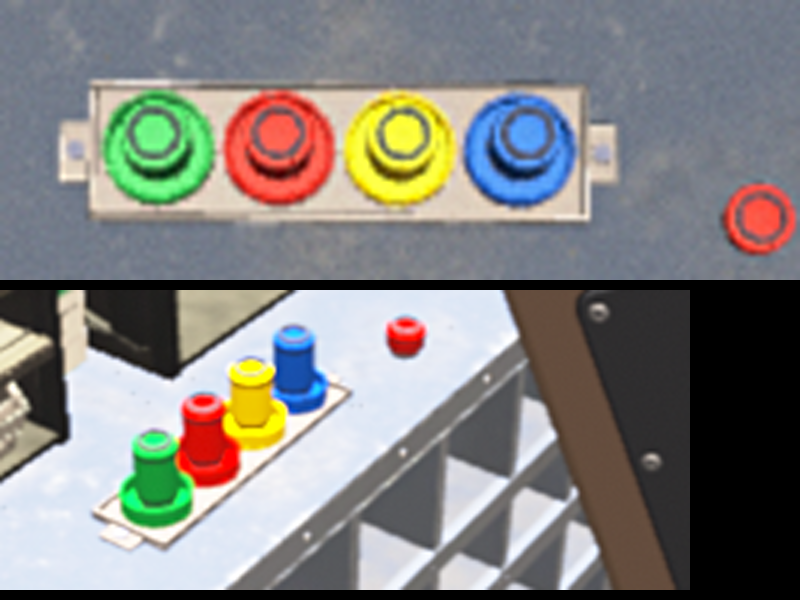

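All four sockets stand upright and centred in the wells of their own colour. Top centres are at crop columns 154, 278, 403 and 527 (wells at 158, 278, 400 and 520, within parallax). The stubby socket hasn't moved.

```bash
python3 -c "
from cell import r
print(r.finish_job())"
```

```text
the job is handed in; nothing more can be done
None
```

The red, yellow, green and blue sockets are back upright in their own wells, the white and stubby sockets were left alone, and the job was handed in after about 25 s; no verdict was returned.

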